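# Lock the bayonet cap on the leaning filter housing

### The job

Close the filter housing with its bayonet cap: put the cap's cross pins into the entry slots of the leaning mouth, push it in fully against the spring, turn it clockwise about a quarter turn to the stop and let go, so that the spring seats it locked in its notches. Leave the brown vial and the dropper bottle standing where they are.

Things in the scene. Friction and masses are not known exactly. Their poses are not given: they have to be found in the camera images.
- cap: Loose bayonet cap, 0.1 to 0.16 kg, standing plug down on the worktop. Origin: centre of the plug's underside; z up its axis; x along its two cross pins. Steel plug 40 across (lowest 8 mm tapered to 30), two round 6 mm pins sticking out along +x and -x to 27.5 mm from the axis, centre line 14 mm above the origin; grey flange 60 across from 27.5 to 33.5 mm. Half-turn symmetric.
- cap_grip (a point): Middle of the cap's upright bar grip, on its axis 50 mm above the cap's origin; axes as the cap's. The grey bar is 46 (x) by 14 (y) mm and spans 33.5 to 66.5 mm above the origin; grip it across its 14 mm.
- housing: Fixed filter housing: grey foot about 150 x 110 mm, pedestal and an aluminium barrel 74 mm across leaning 30 degrees from vertical to its front, roughly toward the robot. Origin on the worktop under the foot, z up, -x its front.
- mouth (a point): Centre of the barrel's round mouth, level with its flat rim, 122 mm above the worktop. z points out along the barrel's axis; y level, x up the slope. In it a steel collar: bore 43 across, two opposite pin slots 12 mm wide to 29.8 mm from the axis. The slots lie along x give or take 23 degrees about z: not measured, but visible as two gaps in the collar, and to be felt (see entry).
- entry (a point): On the axis 15 mm below the rim (axes as mouth): top of a sprung plate in the bore. Pins standing on the collar stop the cap with its origin 11 mm below the rim; with pins and slots agreeing within about 5 degrees it sinks freely to 15 mm. From there the spring resists, 3 N rising 0.5 N per mm, to 27.5 mm (about 9 N), where the flange meets the rim.
- seat (a point): On the axis 21 mm below the rim (axes as mouth): where the locked cap's origin is. Pushed over 25 mm deep, the pins clear the collar's rim and the cap turns, clockwise only (looking into the mouth), to a stop at about 85 degrees. Let go there, the spring lifts it 4 mm into notches 80 degrees from the slots. An unlocked cap rises to 15 mm; one turned too little stays at 25 mm.
- vial: Loose brown screw-cap vial, 34 mm across and 80 mm high, standing on the worktop; a bystander. Origin at the centre of its underside, z up.
- dropper_bottle: Loose white bottle with a screw cap, 42 mm across and 96 mm high, standing behind the work; a bystander. Origin at the centre of its underside, z up.
Things that resemble listed ones, but are neither listed nor needed, are in the scene too. Leave any orange or purple look-alike of the cap alone.

How it is judged (in metres and radians):
On the way:
1. the cap is pushed into the mouth against the spring, its origin more than 24 mm below the rim and on the barrel's axis (z of cap in the frame of mouth between -0.032 and -0.024 m and angle between the z axis of cap and the z axis of mouth, either way round below 0.12 rad and distance between cap and mouth below 0.032 m), for 0.1 s.
At the end, for the whole second after the job is handed in: The cap is locked and at rest: its origin is 19.3 to 22.8 mm below the mouth's rim (pins up in their notches), within 4 mm of the barrel's axis along x and y, and its axis within 0.1 rad of the barrel's (z of cap in the frame of mouth between -0.0228 and -0.0193 m and x of cap in the frame of mouth between -0.004 and 0.004 m and y of cap in the frame of mouth between -0.004 and 0.004 m and angle between the z axis of cap and the z axis of mouth, either way round below 0.1 rad and linear speed of cap below 0.02 m/s); the robot touches nothing.
It fails at once if the brown vial is moved more than 40 mm or tipped over (distance of vial from where it was at the start of the episode above 0.04 m or angle between vial's own z axis and vertical above 0.5 rad).
It fails at once if the dropper bottle is moved more than 40 mm or tipped over (distance of dropper_bottle from where it was at the start of the episode above 0.04 m or angle between dropper_bottle's own z axis and vertical above 0.5 rad).
It also fails if it takes over 64 s, if anything falls off the work surface, if the arm or the gripper's body presses on something with over 40 N, if the wrist force passes 120 N, or if a joint passes its speed limit or range.

### The arm

A 6-joint arm with a two-finger parallel gripper is mounted at the origin on a cart in front of the work surface, level with it; the furniture and walls round the work are solid. World frame = base frame: x ahead of the robot, y to its left, z up, the work surface at z = 0. Lengths are in mm, angles in degrees, forces in N, time in s.
With the tool pointing down it reaches from about 300 to 850 mm from the base axis. Payload 4.2 kg.
Tool frame: the origin (TCP) lies between the finger pads; the fingertips stand 19 mm ahead of it and the grasp point (between the pads) is the TCP; z points along the fingers, x is the direction in which the jaws open and shut, and the axes are right-handed (so a half turn about z gives the same grasp; the last joint's range is limited). The gripper opens to 91 mm and grips with 3 to 60 N. Pads are 32 mm wide; open, the fingers measure 118 mm over their backs; the gripper's body (76 mm by 178 mm) begins 60 mm behind the grasp point.
Start: joints at [-69.901, 18.312, 89.639, -0, 72.044, -1.146], TCP at [208.361, -535.935, 232.976] pointing down, gripper open.
Joint ranges: [-177.97, 177.97], [-48.28, 115.42], [12.27, 149.76], [-77.06, 257.06], [2.81, 150.46], [-146.56, 146.56]. Speed limits (degrees/s): [147.25, 147.25, 180, 180, 180, 180].

### API

Orientations are given as [roll, pitch, yaw] about the fixed x, y, z axes, in that order (R = Rz(yaw) Ry(pitch) Rx(roll)).
In Python, from workcell import sensors, grab_frame, env gives the robot as it stands.
- The arm moves only by the tool servo_tool, never from a script. Its argument "motion" is one flat list of numbers, 7 for each row, row after row: the shift along the world's x, y, z in mm, then the turn, a rotation vector about the world's x, y, z in rad, then the opening in per cent of the stroke, from 0 (shut) to 100 (fully open). In form: [x, y, z, rx, ry, rz, grip, x, y, z, rx, ry, rz, grip, ...]. A call has 1 to 10 rows; each row shifts and turns the commanded pose from where the row before left it; what a row does not reach is not made up. A row lasts 1/12 s, in which the tool goes at most 41.7 mm and 7.16 degrees, less where a joint would pass 70% of its speed; a pose out of reach is approached as far as the arm can. A call with a gripper value outside its range is refused whole. The fingers move at their own pace and stop on an object; "newtons" is the grip in N (left out, the last holds). Time passes only in rows, so rows that do not move let the fingers close. It gives the time, the measured TCP pose, the force and the opening at its end, in the units of the state.
- sensors.state(): the state, without advancing time (a new reading comes with each control period).
- grab_frame(name): name is "side" or "top" or "wrist"; returns a dict with "image" (420x560x3 uint8, red, green, blue), "depth" (420x560 float32, mm along the optical axis (not along the pixel's ray), 0 where there is no reading), "fx", "fy", "cx", "cy" (pixels), "extrinsics" (4x4, takes a point from camera to world coordinates); the wrist camera has in their place "T_tool_cam" (4x4, takes a point from camera to tool coordinates, whose origin is the TCP and whose axes are the tool frame's). Camera axes: x right, y up, looking along -z (the intrinsics and any distortion apply to the point x, -y, -z); pixel columns grow to the right and rows downward; lengths in mm; the calibration is good to about 2 mm. A picture is of the moment at which its call begins: read the wrist's pose just before it.
- env.job_done(): hands the job in, once; it reports no verdict.
The state is a dict: "time_s": time; "qpos": joint angles; "qvel": joint speeds; "effort": joint torques, N m; "ee_pos": TCP position; "ee_rot": TCP orientation; "force": force on the tool from outside, world axes, zero at the start; "torque": the same for the moment, N m; "gripper_width": finger opening in mm.
Only numpy, scipy, OpenCV 4.12 (cv2) and the standard library are available. Lean on these libraries where they do the work, as an engineer would, in place of code of your own. Each camera call takes 0.05 s, during which the arm holds its last target.

## Working session

There is one attempt and no reset: what is moved stays moved. The work goes in short steps, Python scripts to look and compute and a tool call to move; the robot and the scene stay as the last step left them, time stands still between calls to the robot, and variables do not carry over. Pictures are saved under pics/ and viewed, and the job is handed in when it is done.

Besides the shell and the picture viewer there is one more tool, called as a command line: name --argument value ..., lists and objects as JSON in quotes. servo_tool: Moves the arm, as the interface text tells. Its arguments: {"type":"object","properties":{"motion":{"type":"array"},"newtons":{"type":"number"}},"required":["motion"]}

```bash
mkdir -p pics; ls; python3 - <<'E'
from workcell import sensors, grab_frame, env
import cv2
print(sensors.state())
for n in ["side","top","wrist"]:
    f=grab_frame(n)
    cv2.imwrite(f"pics/{n}0.png",f["image"][:,:,::-1])
    print(n,f["fx"],f["cx"],f["cy"],f.get("extrinsics",f.get("T_tool_cam")), [k for k in f])
E
```

```text
pics
{'time_s': 0.0, 'qpos': array([-6.99010806e+01,  1.83508797e+01,  8.97070469e+01, -1.67364836e-03,
        7.20417684e+01, -1.14845724e+00]), 'qvel': array([-0.01249273, -0.00446483, -0.06232833, -0.13220703,  0.0126855 ,
       -0.01920134]), 'effort': array([-1.10987126e-03, -4.12462807e+01, -2.31974065e+01,  7.22593954e-02,
        4.55880084e-02, -1.45615868e-04]), 'ee_pos': array([ 208.18527796, -535.48680201,  232.12352653]), 'ee_rot': array([-1.79999593e+02,  9.97069337e-02, -6.87521056e+01]), 'force': array([-0.40028957,  0.46072276, -0.43534277]), 'torque': array([-0.01364232,  0.01302044,  0.03946182]), 'gripper_width': 91.29849471846153}
side 515.1754190272521 272.1843114673949 212.7360806612566 [[ 9.98752023e-01  3.71316243e-03 -4.98057132e-02  4.94182274e+02]
 [-4.49216513e-02  5.02618484e-01 -8.63340434e-01 -1.00787981e+03]
 [ 2.18275488e-02  8.64500360e-01  5.02158029e-01  7.26651207e+02]
 [ 0.00000000e+00  0.00000000e+00  0.00000000e+00  1.00000000e+00]] ['image', 'depth', 'fx', 'fy', 'cx', 'cy', 'extrinsics']
top 518.6322079450363 280.84716850849395 207.39553532987205 [[ 8.25192657e-04  9.93457830e-01 -1.14196578e-01  3.98794524e+02]
 [-9.99995802e-01  5.02584325e-04 -2.85378832e-03  6.92635244e+01]
 [-2.77772494e-03  1.14198453e-01  9.93454074e-01  1.50203144e+03]
 [ 0.00000000e+00  0.00000000e+00  0.00000000e+00  1.00000000e+00]] ['image', 'depth', 'fx', 'fy', 'cx', 'cy', 'extrinsics']
wrist 320.0566106140646 282.0906514527369 206.39510025930795 [[ 9.99998490e-01 -1.64684159e-03  5.55599785e-04  5.40148065e-01]
 [-1.42765076e-03 -9.60631097e-01 -2.77823428e-01 -7.87393012e+01]
 [ 9.91257606e-04  2.77822215e-01 -9.60631997e-01 -1.54048769e+02]
 [ 0.00000000e+00  0.00000000e+00  0.00000000e+00  1.00000000e+00]] ['image', 'depth', 'fx', 'fy', 'cx', 'cy', 'T_tool_cam']
```

View pics/side0.png

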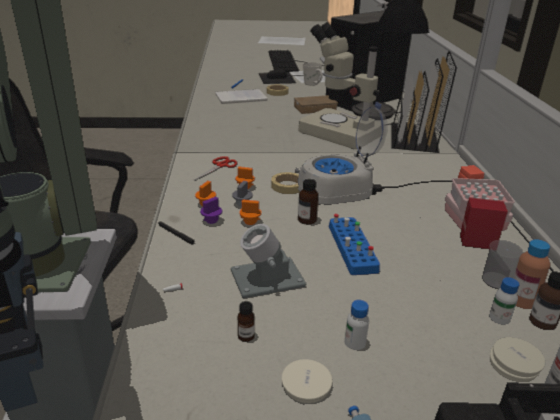

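View pics/top0.png

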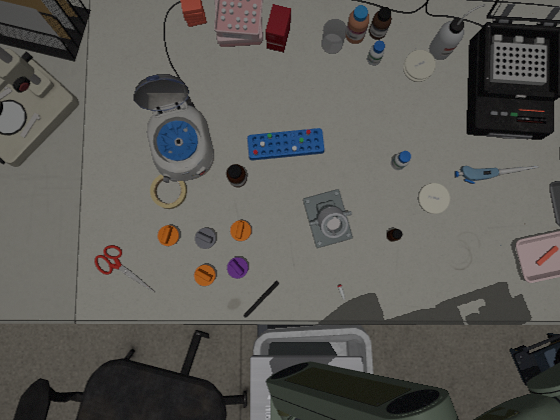

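View pics/wrist0.png

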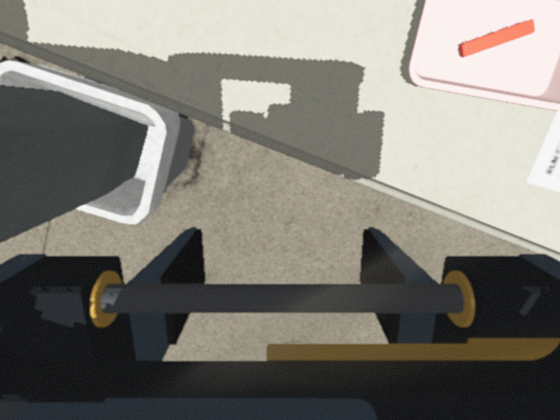

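Caps in the top view: grey (205,238), orange (169,236), (241,231) and (205,274), purple (238,267). The grey one fits the description (grey flange and bar). I'll confirm it and the mouth in enlarged crops.

```bash
cat > h.py <<'E'
import numpy as np, cv2
from workcell import sensors, grab_frame, env
from scipy.spatial.transform import Rotation as R
def T_tool(s=None):
    s=s or sensors.state()
    T=np.eye(4);T[:3,:3]=R.from_euler('xyz',s['ee_rot'],degrees=True).as_matrix();T[:3,3]=s['ee_pos'];return T
def ext(f,s=None):
    return f['extrinsics'] if 'extrinsics' in f else T_tool(s)@f['T_tool_cam']
def cloud(f,E):
    d=f['depth'];v,u=np.mgrid[:d.shape[0],:d.shape[1]]
    p=np.stack([(u-f['cx'])/f['fx']*d,-(v-f['cy'])/f['fy']*d,-d],-1)
    w=p@E[:3,:3].T+E[:3,3]; w[d==0]=np.nan
    return w
def proj(f,E,P):
    p=(np.atleast_2d(P)-E[:3,3])@E[:3,:3]
    return np.stack([f['cx']+f['fx']*p[:,0]/-p[:,2], f['cy']+f['fy']*-p[:,1]/-p[:,2]],-1)
def crop(f,u0,u1,v0,v1,k,name):
    im=cv2.resize(f['image'][v0:v1,u0:u1,::-1],None,fx=k,fy=k,interpolation=cv2.INTER_CUBIC);cv2.imwrite(name,im)
E
python3 - <<'E'
from h import *
f=grab_frame('top'); np.save('pics/top.npy',f,allow_pickle=True)
a=cv2.resize(f['image'][218:258,185:225,::-1],None,fx=9,fy=9,interpolation=cv2.INTER_CUBIC)
b=cv2.resize(f['image'][180:250,295:365,::-1],None,fx=6,fy=6,interpolation=cv2.INTER_CUBIC)
c=np.zeros((420,790,3),np.uint8);c[:360,:360]=a;c[:420,365:785]=b
cv2.imwrite('pics/crop1.png',c)
W=cloud(f,f['extrinsics'])
for n,(u,v) in dict(cap=(205,238),vial=(393,235),bot=(402,159),brownbig=(236,175),mouth=(333,222),foot=(313,210),table=(270,200),vial2=(393,230)).items(): print(n,W[v,u])
g=grab_frame('side');np.save('pics/side.npy',g,allow_pickle=True)
E
```

```text
cap [478.47729191 283.46973771  65.36944907]
vial [ 486.08246299 -233.65726264   82.4739811 ]
bot [ 694.27704016 -259.90083808   98.83684778]
brownbig [646.1944705  194.74244453 117.3321343 ]
mouth [519.05377428 -66.90059701 112.84811113]
foot [562.09906391 -19.13640522  16.04273114]
table [593.28419654 105.2923966   -0.85111078]
vial2 [ 501.20811957 -238.24867158   62.51123712]
```

View pics/crop1.png

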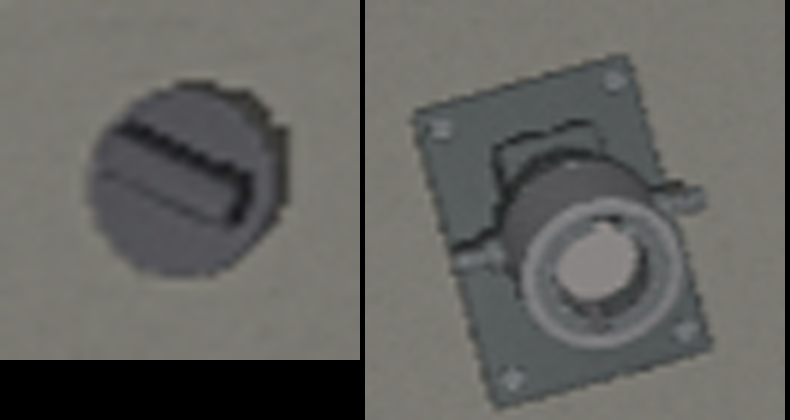

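The crop shows the grey cap at top (205,238), its bar pointing down-right at about 25°. The mouth centre is at about (334.5,225), with gaps in the collar near the top and bottom. Next I'll get the rough geometry and plan a wrist view along the barrel axis on the way.

```bash
cat >> h.py <<'E'
def ray(f,E,u,v,z):
    d=np.array([(u-f['cx'])/f['fx'],-(v-f['cy'])/f['fy'],-1.]);d=E[:3,:3]@d;o=E[:3,3]
    return o+d*(z-o[2])/d[2]
E
python3 - <<'E'
from h import *
f=np.load('pics/top.npy',allow_pickle=True).item();E=f['extrinsics']
print('mouth',ray(f,E,334.5,225.3,122))
print('cap flange ctr',ray(f,E,185+186/9,218+180/9,33.5))
# foot corners
c=[ray(f,E,295+(u-365)/6,180+v/6,12) for u,v in [(415,110),(625,55),(712,350),(495,408)]]
c=np.array(c);print(c.round(1)); 
for a,b in [(0,3),(1,2)]:
    d=c[a]-c[b];print(np.degrees(np.arctan2(d[1],d[0])),np.linalg.norm(d))
W=cloud(f,E)
# rim plane
sub=W[195:250,310:360].reshape(-1,3)
g=np.load('pics/side.npy',allow_pickle=True).item();G=cloud(g,g['extrinsics']).reshape(-1,3)
for P in (sub,G):
    P=P[np.linalg.norm(P-[517,-70,122],axis=1)<60];print(len(P),P.max(0),P[P[:,2]>100].mean(0))
y=np.radians(15.2);m=np.array([-.5*np.cos(y),-.5*np.sin(y),.866])
P=np.vstack([sub,G]);P=P[np.linalg.norm(P-[517,-70,122],axis=1)<50]
h=(P-[517,-70,122])@m;print(np.histogram(h,bins=np.arange(-40,20,2)))
# bar top of cap
S=W[218:258,185:225].reshape(-1,3);im=f['image'][218:258,185:225].reshape(-1,3)
T=S[S[:,2]>55];print(len(T),T.mean(0));
t=T[:,:2]-T[:,:2].mean(0);w,v=np.linalg.eigh(t.T@t);print(v[:,1],np.degrees(np.arctan2(v[1,1],v[0,1])),np.sqrt(w/len(T)*12))
F=S[(S[:,2]>28)&(S[:,2]<40)];print(len(F),F.mean(0),F.min(0),F.max(0))
E
```

```text
mouth [509.4330456  -69.90897731 122.        ]
cap flange ctr [480.24616057 286.33260258  33.5       ]
[[ 596.5    8.4   12. ]
 [ 623.4  -93.3   12. ]
 [ 480.8 -133.2   12. ]
 [ 453.   -29.2   12. ]]
14.683587700269207 148.37867078522356
15.637752369765535 148.13696502338743
770 [567.40440119 -22.79331947 142.53257505] [519.62847186 -64.38548788 118.14633132]
1161 [568.18288276 -32.873905   142.04593632] [521.73650837 -75.73826818 118.00332402]
(array([  8,  16,  26,  29,  31,  41,  28,  23,  43,  37,  45,  50,  59,
        96, 122,  87,  52,  47,  64,  75, 130, 255, 265,  57,  10,   4,
         0,   0,   0]), array([-40, -38, -36, -34, -32, -30, -28, -26, -24, -22, -20, -18, -16,
       -14, -12, -10,  -8,  -6,  -4,  -2,   0,   2,   4,   6,   8,  10,
        12,  14,  16,  18]))
85 [479.98001774 288.96740081  65.88127467]
[0.40239487 0.9154662 ] 66.27202096120064 [13.95814739 46.37690459]
245 [479.6916132  288.56749682  33.50091153] [451.83838077 260.52526017  28.04301424] [508.90525822 320.0986285   39.95989796]
```

```bash
python3 - <<'E'
from h import *
from scipy.optimize import least_squares
f=np.load('pics/top.npy',allow_pickle=True).item();E=f['extrinsics']
g=np.load('pics/side.npy',allow_pickle=True).item()
for n,ff in (('top',f),('side',g)):
    P=cloud(ff,ff['extrinsics']).reshape(-1,3);P=P[np.linalg.norm(P-[517,-70,122],axis=1)<60]
    m=np.array([-.4825,-.131,.866]);c=np.array([515,-70,124.])
    for it in range(10):
        d=P-c;h=d@m;r=np.linalg.norm(d-h[:,None]*m,axis=1)
        k=(abs(h)<(3 if it<5 else 1.5))&(r<39)&(r>22)
        Q=P[k];q=Q.mean(0);n_=np.linalg.svd(Q-q)[2][2];n_*=np.sign(n_[2]);m=n_ if it>3 else m
        c=c+m*((q-c)@m)
    print(n,k.sum(),m,'tilt',np.degrees(np.arccos(m[2])),'az',np.degrees(np.arctan2(-m[1],-m[0])),'plane pt',c,(Q-q)@m and 0 if 0 else np.std((Q-q)@m))
    # barrel outer: points below rim r~37
    y=np.radians(15.2)
    mm=np.array([-.5*np.cos(y),-.5*np.sin(y),.866])
    d=P-c;h=d@mm;k=(h<-6)&(h>-45)
    B=P[k]
    e1=np.cross(mm,[0,0,1]);e1/=np.linalg.norm(e1);e2=np.cross(mm,e1)
    uv=np.c_[(B-c)@e1,(B-c)@e2];rr=np.linalg.norm(uv,axis=1);uv=uv[(rr>30)&(rr<44)]
    s=least_squares(lambda p:np.linalg.norm(uv-p,axis=1)-37,[0,0],loss='soft_l1')
    C=c+e1*s.x[0]+e2*s.x[1];print(len(uv),'center',C,np.median(abs(s.fun)))
E
```

```text
top 132 [-0.48936342 -0.11663814  0.86424475] tilt 30.20342262615757 az 13.406130502948272 plane pt [514.61965692 -70.10332629 124.68268366] 0.846115466913014
192 center [509.69940827 -68.84444414 122.13184311] 1.0533762164867007
side 242 [-0.48195706 -0.14077073  0.86481269] tilt 30.138676096450464 az 16.282105997555735 plane pt [514.31250735 -70.18846455 125.23398364] 0.758271243569335
534 center [511.38820035 -68.95982964 123.79064085] 1.127173403687891
```

servo_tool --motion '[10.1,17.5,0,0,0,0.1168,50,10.1,17.5,0,0,0,0.1168,50,10.1,17.5,0,0,0,0.1168,50,10.1,17.5,0,0,0,0.1168,50,10.1,17.5,0,0,0,0.1168,50,10.1,17.5,0,0,0,0.1168,50,10.1,17.5,0,0,0,0.1168,50,10.1,17.5,0,0,0,0.1168,50,10.1,17.5,0,0,0,0.1168,50,10.1,17.5,0,0,0,0.1168,50]'

```text
time_s: 1.08
ee_pos: [309.7, -360.0, 233.0]
ee_rot: [-180.0, -0.0, -1.5]
force: [0.9, 0.5, -0.0]
gripper_width: 45.5
```

servo_tool --motion '[10.1,17.5,0,0,0,0.1168,50,10.1,17.5,0,0,0,0.1168,50,10.1,17.5,0,0,0,0.1168,50,10.1,17.5,0,0,0,0.1168,50,10.1,17.5,0,0,0,0.1168,50,10.1,17.5,0,0,0,0.1168,50,10.1,17.5,0,0,0,0.1168,50,10.1,17.5,0,0,0,0.1168,50,10.1,17.5,0,0,0,0.1168,50,10.1,17.5,0,0,0,0.1168,50]'

```text
time_s: 1.92
ee_pos: [410.7, -185.0, 233.0]
ee_rot: [180.0, -0.0, 65.4]
force: [0.3, 0.1, -0.3]
gripper_width: 45.7
```

servo_tool --motion '[10.1,17.5,0,0,0,0.1168,50,10.1,17.5,0,0,0,0.1168,50,10.1,17.5,0,0,0,0.1168,50,10.1,17.5,0,0,0,0.1168,50,10.1,17.5,0,0,0,0.1168,50,10.1,17.5,0,0,0,0.1168,50]'

```text
time_s: 2.42
ee_pos: [471.3, -80.0, 233.0]
ee_rot: [-180.0, -0.0, 105.6]
force: [1.5, -0.2, 0.7]
gripper_width: 45.7
```

servo_tool --motion '[0,0,-4,0.0274,-0.101,0,50,0,0,-8,0.0274,-0.101,0,50,0,0,-8,0.0274,-0.101,0,50,0,0,-8,0.0274,-0.101,0,50,0,0,-8,0.0274,-0.101,0,50,0,0,0,0,0,0,50,0,0,0,0,0,0,50]'

```text
time_s: 3.0
ee_pos: [473.0, -73.6, 202.1]
ee_rot: [150.9, 0.4, 104.8]
force: [0.3, -0.2, 0.8]
gripper_width: 45.5
```

```bash
python3 - <<'E'
from h import *
s=sensors.state();f=grab_frame('wrist');f['E']=ext(f,s);np.save('pics/w1.npy',f,allow_pickle=True)
print(s['qpos'].round(1),s['ee_pos'],s['ee_rot'])
print(proj(f,f['E'],[510,-69,122]))
cv2.imwrite('pics/w1.png',f['image'][:,:,::-1])
E
```

```text
[ -20.8    0.9  122.9   28.9   35.1 -146.6] [472.96056545 -73.58695837 202.13049036] [150.90372299   0.44321843 104.81614712]
[[276.63025118 207.44842533]]
```

View pics/w1.png

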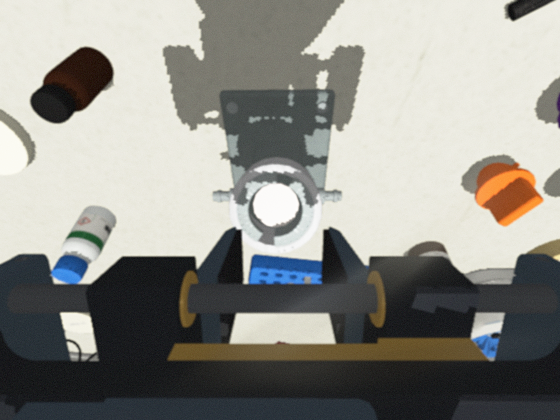

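```bash
python3 - <<'E'
from h import *
f=np.load('pics/w1.npy',allow_pickle=True).item()
crop(f,221,331,149,259,6,'pics/w1c.png')
E
```

```text
(no output)
```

View pics/w1c.png

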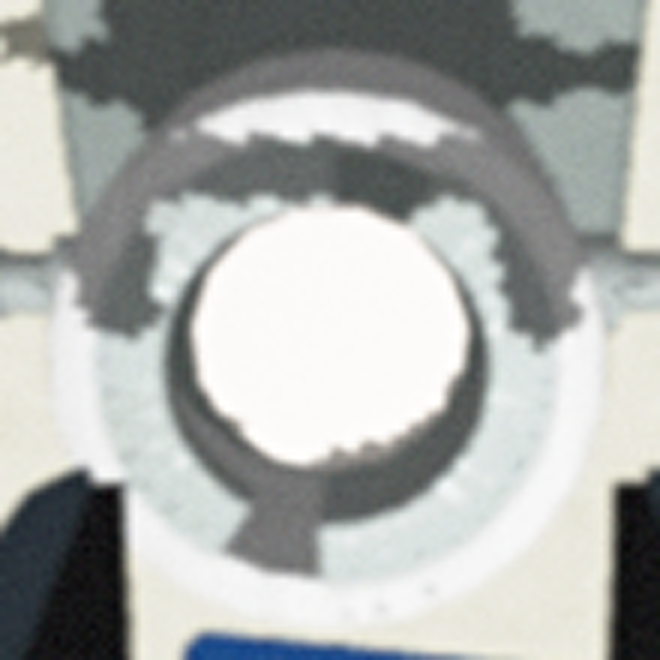

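```bash
cat >> h.py <<'E'
yw=np.radians(15.2)
mz=np.array([-.5*np.cos(yw),-.5*np.sin(yw),np.cos(np.pi/6)])
my=np.array([-np.sin(yw),np.cos(yw),0]);mx=np.cross(my,mz)
MR=np.stack([mx,my,mz],1)
def rayp(f,E,u,v,c=np.array([510,-69,122.])):
    d=np.array([(u-f['cx'])/f['fx'],-(v-f['cy'])/f['fy'],-1.]);d=E[:3,:3]@d;o=E[:3,3]
    p=o+d*(((c-o)@mz)/(d@mz)); return MR.T@(p-c)
E
python3 - <<'E'
from h import *
f=np.load('pics/w1.npy',allow_pickle=True).item();E=f['E']
g=lambda x,y:rayp(f,E,221+(x+.5)/6-.5,149+(y+.5)/6-.5)[:2]
O=np.array([g(*p) for p in [(55,340),(605,335),(335,622),(340,50),(150,125),(525,125),(140,530),(545,520)]])
from scipy.optimize import least_squares
s=least_squares(lambda p:np.hypot(*(O-p[:2]).T)-p[2],[0,0,37]);print('outer',s.x,s.fun.round(1))
I=np.array([g(*p) for p in [(168,370),(490,370),(180,430),(470,440),(375,518),(240,500)]])
s2=least_squares(lambda p:np.hypot(*(I-p[:2]).T)-21.5,[0,0]);print('bore',s2.x,s2.fun.round(1))
c=s.x[:2]
for n,p in dict(bl=(230,545),bl2=(265,470),br=(320,572),br2=(325,475),tl=(335,175),tr=(410,215),tr2=(440,190)).items():
    q=g(*p);print(n,q.round(1))
q=[g(*p) for p in [(230,545),(320,572),(335,160),(437,190)]]
b=(q[0]+q[1])/2;t=(q[2]+q[3])/2
print(b,t,np.degrees(np.arctan2(*(t-b)[::-1])), np.degrees(np.arctan2(*(c-b)[::-1])),np.degrees(np.arctan2(*(s2.x-b)[::-1])))
print(np.array([510,-69,122])+MR[:,:2]@c)
# wrist depth check
d=cloud(f,E);P=d[150:255,221:331].reshape(-1,3);m=(P-[510,-69,122])@MR;r=np.hypot(m[:,0]-c[0],m[:,1]-c[1]);k=(r>23)&(r<36)&(abs(m[:,2])<6);print(k.sum(),np.median(m[k,2]),np.nanmax(m[k,2]))
A=np.c_[m[k,0],m[k,1],np.ones(k.sum())];print(np.linalg.lstsq(A,m[k,2],rcond=None)[0])
E
```

```text
outer [-1.08711294 -0.38579026 37.34165304] [-0.9 -1.8  1.8  1.1 -0.3  0.6 -0.6 -0.1]
bore [ 2.29271376 -1.12547913] [-0.5 -0.2 -0.1 -0.4  0.1  0.2]
bl [ 26.9 -14.5]
bl2 [16.2 -9.6]
br [30.7 -2.4]
br2 [16.9 -1.6]
tl [-23.6  -0. ]
tr [-18.4   9.6]
tr2 [-21.7  13.4]
[28.79580826 -8.43629473] [-23.64616947   6.50674764] 164.09540001400723 164.92239002401172 164.5786078955657
[509.19261844 -69.61913654 121.45644353]
3506 1.4254953739540097 3.608445526835117
[-0.00233615  0.0044432   1.19911599]
```

Wrist view: the mouth is at (276,204), with collar gaps at about (267,236) and (284,178), so the slots lie about -15.7° from mouth x. The barrel normal agrees with my estimate. Joint 6 is near its limit here, so I'll insert with the same half-turn choice, which moves away from the limit during the clockwise turn. Now to the cap.

```bash
cat >> h.py <<'E'
def delta(yaw=None,Rt=None,pos=None):
    s=sensors.state();T=T_tool(s)
    if Rt is None: Rt=R.from_euler('xyz',[180,0,yaw],degrees=True).as_matrix()
    rv=R.from_matrix(Rt@T[:3,:3].T).as_rotvec()
    print('rotvec',rv.round(4),'ang',np.degrees(np.linalg.norm(rv)).round(1),'shift',(np.array(pos)-T[:3,3]).round(1),'q',s['qpos'].round(1),'F',s['force'].round(1),'w',round(s['gripper_width'],1),'t',s['time_s'])
E
python3 -c "
from h import *
delta(156.3,None,[480,288.7,232])"
```

```text
rotvec [-0.3355  0.4066  0.8754] ang 58.5 shift [  5.4 362.7  28.7] q [ -20.8    1.   122.7   28.9   35.1 -146.6] F [-0.2  0.7  0.3] w 45.8 t 3.05
```

servo_tool --motion '[0,30,5,-0.0335,0.0407,0.0875,50,0,30,5,-0.0335,0.0407,0.0875,50,0,30,5,-0.0335,0.0407,0.0875,50,0,30,5,-0.0335,0.0407,0.0875,50,1,30,5,-0.0335,0.0407,0.0875,50,1,30,4,-0.0335,0.0407,0.0875,50,1,30,0,-0.0335,0.0407,0.0875,50,1,30,0,-0.0335,0.0407,0.0875,50,1,30,0,-0.0335,0.0407,0.0875,50,0,30,0,-0.0335,0.0407,0.0875,50]'

```text
time_s: 3.88
ee_pos: [481.1, 228.9, 233.0]
ee_rot: [-179.9, 0.1, 156.4]
force: [0.6, 1.1, -0.0]
gripper_width: 45.6
```

servo_tool --motion '[0,30,0,0,0,0,50,0,30,-20,0,0,0,50,0,0,-20,0,0,0,50,0,0,0,0,0,0,50]'

```text
time_s: 4.22
ee_pos: [478.5, 288.0, 188.4]
ee_rot: [-179.7, -0.2, 156.3]
force: [-0.2, -1.0, -0.3]
gripper_width: 45.4
```

```bash
python3 - <<'E'
from h import *
s=sensors.state();f=grab_frame('wrist');f['E']=ext(f,s);np.save('pics/w2.npy',f,allow_pickle=True)
delta(156.3,None,[480,288.7,57])
print(proj(f,f['E'],[480,288.7,66.5]))
cv2.imwrite('pics/w2.png',f['image'][:,:,::-1])
W=cloud(f,f['E']).reshape(-1,3)
P=W[np.hypot(W[:,0]-480,W[:,1]-288.7)<45]
T=P[(P[:,2]>60)&(P[:,2]<72)];print(len(T),T.mean(0))
t=T[:,:2]-T[:,:2].mean(0);w,v=np.linalg.eigh(t.T@t);print(np.degrees(np.arctan2(v[1,1],v[0,1])),np.sqrt(w/len(T)*12))
from collections import Counter
F=P[(P[:,2]>28)&(P[:,2]<40)];print(len(F),F.min(0),F.max(0))
E
```

```text
rotvec [ 0.0029 -0.0032  0.0014] ang 0.3 shift [   0.9    1.4 -133.2] q [ 2.980e+01  1.870e+01  9.550e+01 -1.000e-01  6.600e+01 -1.264e+02] F [ 0.5 -1.2  0.2] w 45.5 t 4.2667
[[280.67162711 207.38537538]]
776 [481.32874458 286.79920322  68.2938853 ]
65.80959167191017 [13.95933734 45.41841265]
1961 [452.33674922 258.71017686  30.43186138] [511.54389267 318.18454904  38.37747245]
```

View pics/w2.png

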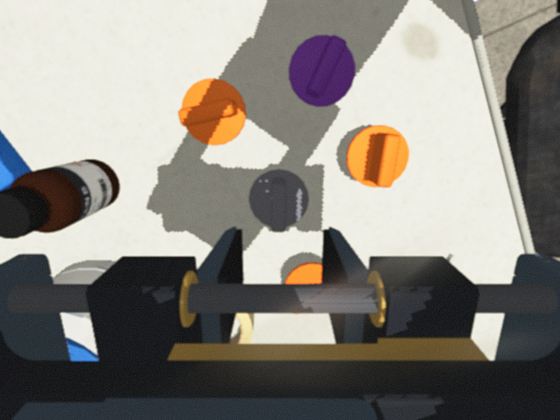

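The wrist view shows the grey cap at (279,199), with its bar upright in the image, centred between the fingers and aligned to within 0.5°. The orange and purple look-alikes stay clear of it. Descending to grip.

servo_tool --motion '[1,0,-35,0.001,-0.001,0,50,0.5,-0.5,-35,0.001,-0.001,0,50,0,0,-30,0.001,-0.001,0,50,0,0,-20,0,0,0,50,0,0,-12,0,0,0,50,0,0,0,0,0,0,50]' --newtons 40

```text
time_s: 4.77
ee_pos: [480.7, 285.0, 58.4]
ee_rot: [179.9, -0.0, 156.0]
force: [-0.3, -0.8, 0.8]
gripper_width: 45.4
```

servo_tool --motion '[0,0,0,0,0,0,5,0,0,0,0,0,0,5,0,0,0,0,0,0,5,0,0,0,0,0,0,5,0,0,0,0,0,0,5,0,0,0,0,0,0,5]' --newtons 40

```text
time_s: 5.27
ee_pos: [480.9, 286.2, 60.3]
ee_rot: [179.7, 0.1, 156.0]
force: [0.5, -0.2, 4.2]
gripper_width: 13.7
```

servo_tool --motion '[0,0,10,0,0,0,5,0,0,25,0,0,0,5,0,0,35,0,0,0,5,0,0,35,0,0,0,5,0,0,35,0,0,0,5,0,0,25,0,0,0,5,0,0,0,0,0,0,5]'

```text
time_s: 5.85
ee_pos: [482.8, 287.4, 231.2]
ee_rot: [179.2, 0.4, 156.0]
force: [0.5, 0.9, 0.3]
gripper_width: 13.8
```

```bash
python3 - <<'E'
from h import *
for i in range(4):
    s=sensors.state();f=grab_frame('wrist');print(s['ee_pos'].round(1),s['ee_rot'].round(2),s['force'].round(1))
cv2.imwrite('pics/w3.png',f['image'][:,:,::-1])
g=grab_frame('side');crop(g,140,340,60,260,4,'pics/s3.png')
a=np.deg2rad(-15.7);capx=MR@[np.cos(a),np.sin(a),0];tx=MR@[-np.sin(a),np.cos(a),0];tz=-mz;ty=np.cross(tz,tx)
Rt=np.stack([tx,ty,tz],1);np.save('Rt.npy',Rt);print(R.from_matrix(Rt).as_euler('xyz',degrees=True))
M=np.array([508.6,-69.8,122.3]);np.save('M.npy',M)
delta(None,Rt,M+mz*(59+30))
E
```

```text
[482.8 287.4 231.2] [179.2    0.43 156.01] [0.5 0.9 0.3]
[481.6 286.7 228.1] [179.43   0.25 156.01] [ 0.2 -0.3 -1.3]
[480.4 286.  225.6] [1.7966e+02 8.0000e-02 1.5600e+02] [-0.6 -0.3 -2.3]
[479.7 285.6 224. ] [ 1.7982e+02 -4.0000e-02  1.5601e+02] [-0.2 -0.3 -0.7]
[150.93424202  -7.77598068  91.51865761]
rotvec [ 0.4118 -0.3673 -1.1334] ang 72.2 shift [ -13.7 -366.9  -23.3] q [ 2.950e+01  1.720e+01  9.280e+01  1.000e-01  7.000e+01 -1.265e+02] F [-0.5  0.7 -2.5] w 13.6 t 6.1
```

View pics/w3.png

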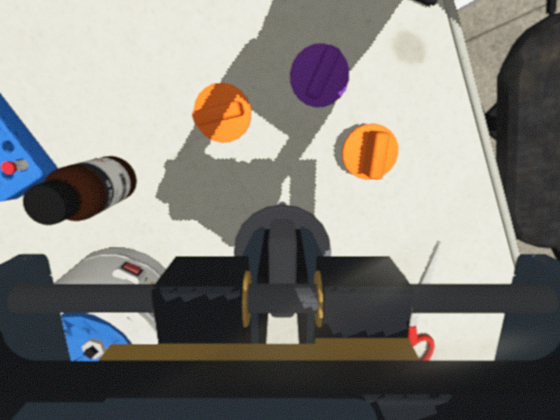

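View pics/s3.png

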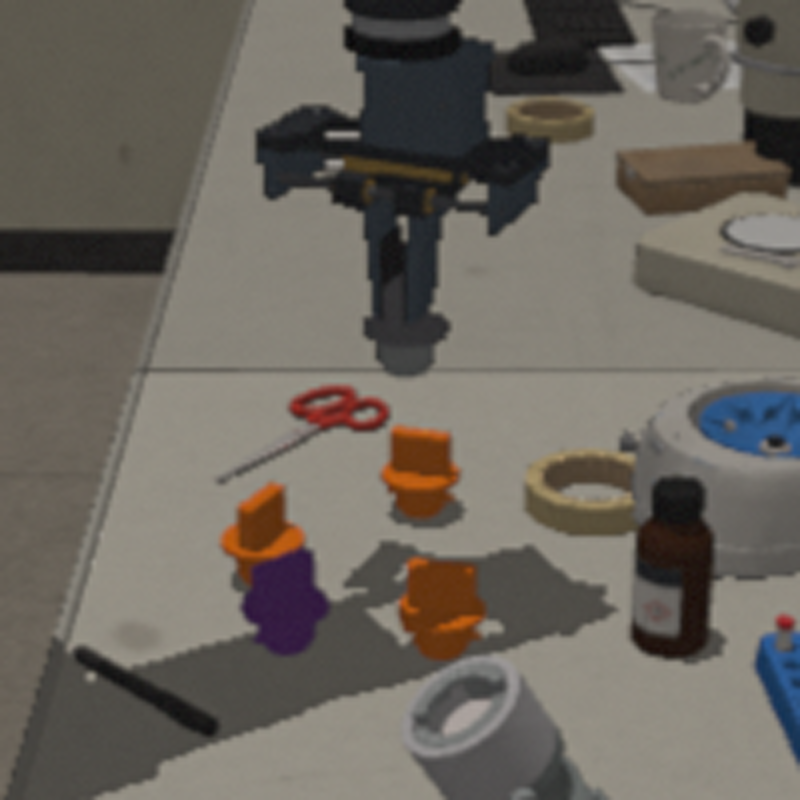

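The cap is held: flange at (283,235) in the wrist view, and it hangs plug down in the side view. I'll measure its height and centring in the hand.

```bash
python3 - <<'E'
from h import *
f=grab_frame('wrist')
W=cloud(f,f['T_tool_cam'])
S=W[200:256,230:336].reshape(-1,3)
k=(abs(S[:,2])<45);S=S[k]
print(np.histogram(S[:,2],bins=np.arange(-30,46,3)))
F=S[(S[:,2]>15)&(S[:,2]<40)]
med=np.median(F[:,2]);F=F[abs(F[:,2]-med)<5];A=np.c_[F[:,:2],np.ones(len(F))];c=np.linalg.lstsq(A,F[:,2],rcond=None)[0];print(len(F),med,c,F.min(0),F.max(0))
im=f['image'][195:260,230:336,::-1];cv2.imwrite('pics/w4.png',cv2.resize(im,None,fx=7,fy=7,interpolation=cv2.INTER_CUBIC))
delta(None,np.load('Rt.npy'),np.load('M.npy')+mz*89)
E
```

```text
(array([   0,    0,   26,  118,  117,  129,  163,  540,  165,  144,  135,
        118,  108,  105,   99,   62,   39,  471, 1424,   67,    0,    0,
          0,    7,   13]), array([-30, -27, -24, -21, -18, -15, -12,  -9,  -6,  -3,   0,   3,   6,
         9,  12,  15,  18,  21,  24,  27,  30,  33,  36,  39,  42,  45]))
1986 24.41569862129512 [-6.62426500e-05 -8.29490018e-03  2.43989010e+01] [-29.68680345 -27.70504251  19.4546423 ] [30.00339345  4.36033566 29.38637561]
rotvec [ 0.4118 -0.3674 -1.1335] ang 72.2 shift [ -13.8 -366.9  -23.3] q [ 2.950e+01  1.720e+01  9.280e+01  1.000e-01  7.000e+01 -1.265e+02] F [ 0.1  0.5 -0.9] w 13.6 t 6.15
```

View pics/w4.png

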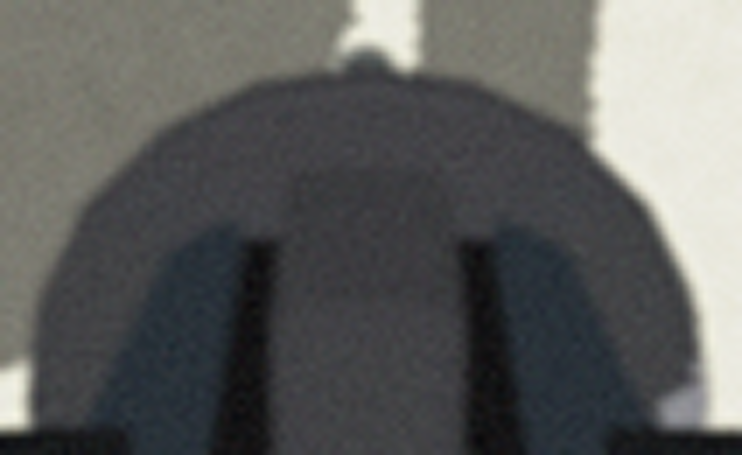

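servo_tool --motion '[-1,-30,0,0.0343,-0.0306,-0.0945,5,-1,-30,0,0.0343,-0.0306,-0.0945,5,-1,-30,0,0.0343,-0.0306,-0.0945,5,-1,-30,0,0.0343,-0.0306,-0.0945,5,-1,-30,0,0.0343,-0.0306,-0.0945,5,-1,-30,0,0.0343,-0.0306,-0.0945,5,-1,-30,0,0.0343,-0.0306,-0.0945,5,-1,-30,0,0.0343,-0.0306,-0.0945,5,-1,-30,0,0.0343,-0.0306,-0.0945,5,-1,-30,0,0.0343,-0.0306,-0.0945,5]'

```text
time_s: 6.98
ee_pos: [469.2, -15.3, 223.2]
ee_rot: [154.8, -4.3, 101.6]
force: [0.4, -1.1, -1.9]
gripper_width: 14.0
```

servo_tool --motion '[-1,-30,0,0.0343,-0.0306,-0.0945,5,-1,-30,0,0.0343,-0.0306,-0.0945,5,0,0,0,0,0,0,5,0,0,0,0,0,0,5,0,0,0,0,0,0,5,0,0,0,0,0,0,5]'

```text
time_s: 7.48
ee_pos: [468.4, -73.0, 224.0]
ee_rot: [150.9, -7.7, 91.6]
force: [0.5, -0.6, -0.8]
gripper_width: 14.1
```

```bash
cat >> h.py <<'E'
M=np.array([508.6,-69.8,122.3])
def tgt(a,s,h=57.9,oy=2.0,show=1):
    """cap x at angle a deg (about mouth z), origin s above rim"""
    a=np.deg2rad(a);tx=MR@[-np.sin(a),np.cos(a),0];tz=-mz;ty=np.cross(tz,tx)
    Rt=np.stack([tx,ty,tz],1);delta(None,Rt,M+mz*(h+s)-ty*oy)
def cap(h=57.9,oy=2.0):
    T=T_tool();ty,tz=T[:3,1],T[:3,2];o=T[:3,3]+tz*h+ty*oy
    q=MR.T@T[:3,:3];print('cap in mouth',(MR.T@(o-M)).round(1),'ang',np.degrees(np.arctan2(q[1,0],q[0,0])).round(1)-90,'axis tilt x,y',np.degrees(-q[:2,2]).round(1),'F mouth',(MR.T@sensors.state()['force']).round(1))
E
python3 -c "
from h import *
tgt(-15.7,25);cap()"
```

```text
rotvec [ 0.0016  0.0015 -0.0004] ang 0.1 shift [ -1.6  -7.6 -30.9] q [ -21.9   -1.1  121.7   29.1   38.3 -131.1] F [ 0.5 -0.6 -0.8] w 14.1 t 7.4833
cap in mouth [18.6  6.8 50. ] ang -15.599999999999994 axis tilt x,y [-0.1  0.1] F mouth [-0.1 -0.7 -0.9]
```

servo_tool --motion '[-0.6,-2.6,-10.9,0,0,0,5,-0.5,-2.5,-10,0,0,0,5,-0.5,-2.5,-10,0,0,0,5,0,0,0,0,0,0,5,0,0,0,0,0,0,5,0,0,0,0,0,0,5]'

```text
time_s: 7.98
ee_pos: [467.4, -80.9, 194.1]
ee_rot: [150.7, -7.6, 91.5]
force: [-0.0, 0.8, -1.2]
gripper_width: 13.7
```

```bash
python3 - <<'E'
from h import *
tgt(-15.7,10);cap()
s=sensors.state();f=grab_frame('wrist');g=grab_frame('side');t=grab_frame('top')
f['E']=ext(f,s)
a=cv2.resize(f['image'][150:270,200:360,::-1],(400,300),interpolation=cv2.INTER_CUBIC)
b=cv2.resize(g['image'][170:300,200:340,::-1],(323,300),interpolation=cv2.INTER_CUBIC)
c=cv2.resize(t['image'][180:260,290:390,::-1],(375,300),interpolation=cv2.INTER_CUBIC)
o=np.zeros((600,730,3),np.uint8);o[:300,:400]=a;o[:300,404:727]=b;o[300:,:375]=c
cv2.imwrite('pics/pre.png',o)
np.save('pics/side2.npy',g,allow_pickle=True)
E
```

```text
rotvec [0.0021 0.0034 0.0003] ang 0.2 shift [  6.7   2.3 -13.9] q [ -23.2    1.2  124.5   33.4   34.3 -137.3] F [-0.   0.8 -1.2] w 13.7 t 7.9833
cap in mouth [ 1.  -0.6 25.6] ang -15.599999999999994 axis tilt x,y [-0.2  0.2] F mouth [-0.5  0.7 -1.2]
```

View pics/pre.png

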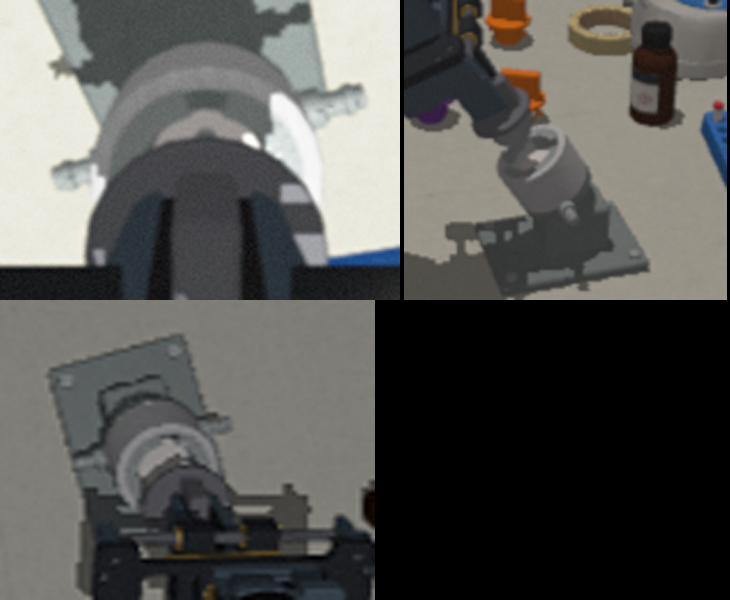

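The pictures look good: the plug is coaxial just outside the mouth, with a slot visible up-slope. Joint 6 is drifting toward its limit, though (-137°, limit -146.6°). I'll fit a quick kinematic model to predict it over the insertion.

```bash
cat > kin.py <<'E'
from h import *
from scipy.optimize import least_squares
D=[([-69.901,18.312,89.639,0,72.044,-1.146],[208.361,-535.935,232.976],[180,0.0,-68.755]),
([29.5,17.2,92.8,.1,70.,-126.5],[479.7,285.6,224.],[179.82,-.04,156.01]),
([29.8,18.7,95.5,-.1,66,-126.4],[479.1,287.3,190.2],[-179.8,-.2,156.3]),
([-20.8,.9,122.9,28.9,35.1,-146.6],[472.96,-73.59,202.13],[150.9,.44,104.8]),
([-21.9,-1.1,121.7,29.1,38.3,-131.1],[468.4,-73,224],[150.9,-7.7,91.6]),
([-23.2,1.2,124.5,33.4,34.3,-137.3],[467.4,-80.9,194.1],[150.7,-7.6,91.5])]
def fk(q,p):
    q=np.radians(q);a1,d1,L1,e3,L2,L=p
    Rz=lambda t:R.from_euler('z',t).as_matrix();Ry=lambda t:R.from_euler('y',t).as_matrix()
    A=Rz(q[0]);P=A@[a1,0,d1]
    A=A@Ry(q[1]);P=P+A@[0,0,L1]
    A=A@Ry(q[2]);P=P+A@[e3,0,L2]
    A=A@Rz(q[3])@Ry(q[4]);A=A@Rz(q[5]);P=P+A@[0,0,L]
    return P,A
def fit():
    s=least_squares(lambda p:np.concatenate([fk(q,p)[0]-x for q,x,_ in D]),[0,400,400,0,400,350],x_scale=100)
    return s
E
python3 - <<'E'
from kin import *
s=fit();p=s.x;print(p.round(1),abs(s.fun).max())
for q,x,e in D: 
    A=fk(q,p)[1];print(R.from_matrix(A.T@R.from_euler('xyz',e,degrees=True).as_matrix()).as_rotvec(degrees=True).round(1))
np.save('p.npy',p)
A0=fk(D[5][0],p)[1];C=A0.T@R.from_euler('xyz',D[5][2],degrees=True).as_matrix()
def ik(P,Rt,q0):
    def r(q):
        X,A=fk(q,p);return np.r_[X-P,100*R.from_matrix((A@C).T@Rt).as_rotvec()]
    z=least_squares(r,q0);return z.x,abs(z.fun).max()
for flip in (0,1):
  for s_,angs in ((25,[-15.7]),(0,[-15.7]),(-11,[-15.7]),(-27.5,[-15.7,-55,-102]),(-21,[-97])):
    for ang in angs:
        a=np.deg2rad(ang);sg=-1 if flip else 1
        tx=sg*(MR@[-np.sin(a),np.cos(a),0]);tz=-mz;ty=np.cross(tz,tx);Rt=np.stack([tx,ty,tz],1)
        q,e=ik(M+mz*(57.9+s_)-ty*2*sg,Rt,np.array(D[5][0])+[0,0,0,0,0,-(ang+15.7)+180*flip]);print(flip,s_,ang,q.round(1),round(e,2))
E
```

```text
[-43.  157.  627.9  26.7 451.5 354.1] 10.563118310777412
[  0.   0. 180.]
[ 1.0e-01 -2.0e-01  1.8e+02]
[ -0.2  -0.  179.9]
[ 0.000e+00 -1.000e-01 -1.799e+02]
[-0.000e+00  1.000e-01  1.799e+02]
[1.0e-01 0.0e+00 1.8e+02]
0 25 -15.7 [ -23.3    1.3  124.4   33.3   34.6 -137.2] 0.0
0 0 -15.7 [ -21.9    3.8  125.3   35.8   31.2 -139.2] 0.0
0 -11 -15.7 [ -21.4    4.9  125.7   37.    29.7 -140.2] 0.0
0 -27.5 -15.7 [ -20.6    6.7  126.1   39.2   27.6 -142.1] 0.0
0 -27.5 -55 [ -20.3    6.6  126.1   39.1   27.5 -102.4] 0.0
0 -27.5 -102 [-20.1   6.6 126.   38.8  27.5 -54.9] 0.0
0 -21 -97 [-20.4   5.9 125.8  37.9  28.3 -59.2] 0.0
1 25 -15.7 [-23.2   1.3 124.4  33.1  34.6  43.1] 0.0
1 0 -15.7 [-21.8   3.8 125.3  35.5  31.1  41.2] 0.0
1 -11 -15.7 [-21.3   4.9 125.7  36.8  29.7  40.1] 0.0
1 -27.5 -15.7 [-20.4   6.7 126.1  38.9  27.5  38.3] 0.0
1 -27.5 -55 [-20.2   6.6 126.1  38.7  27.5  77.9] 0.0
1 -27.5 -102 [-20.1   6.7 125.9  38.6  27.6 125.3] 0.0
1 -21 -97 [-20.4   6.  125.8  37.7  28.4 121. ] 0.0
```

Keeping this grasp would leave only about 4° of joint 6 range at full depth. The half-turn-flipped grasp runs 43° → 125°, which is comfortable. The cap is half-turn symmetric, so I'll turn it 180° about the barrel axis here in free air.

servo_tool --motion '[0,0,0,0.0579,0.0157,-0.1039,5,0,0,0,0.0579,0.0157,-0.1039,5,0,0,0,0.0579,0.0157,-0.1039,5,0,0,0,0.0579,0.0157,-0.1039,5,0,0,0,0.0579,0.0157,-0.1039,5,0,0,0,0.0579,0.0157,-0.1039,5,0,0,0,0.0579,0.0157,-0.1039,5,0,0,0,0.0579,0.0157,-0.1039,5,0,0,0,0.0579,0.0157,-0.1039,5,0,0,0,0.0579,0.0157,-0.1039,5]'

```text
time_s: 8.97
ee_pos: [467.0, -81.6, 194.0]
ee_rot: [176.8, -29.8, 21.2]
force: [0.2, -0.4, -1.5]
gripper_width: 13.7
```

servo_tool --motion '[0,0,0,0.0579,0.0157,-0.1039,5,0,0,0,0.0579,0.0157,-0.1039,5,0,0,0,0.0579,0.0157,-0.1039,5,0,0,0,0.0579,0.0157,-0.1039,5,0,0,0,0.0579,0.0157,-0.1039,5,0,0,0,0.0579,0.0157,-0.1039,5,0,0,0,0.0579,0.0157,-0.1039,5,0,0,0,0.0579,0.0157,-0.1039,5,0,0,0,0.0579,0.0157,-0.1039,5,0,0,0,0.0579,0.0157,-0.1039,5]'

```text
time_s: 9.8
ee_pos: [467.0, -81.6, 194.1]
ee_rot: [-152.8, -12.8, -51.4]
force: [0.1, 0.2, -0.7]
gripper_width: 13.7
```

servo_tool --motion '[0,0,0,0.0579,0.0157,-0.1039,5,0,0,0,0.0579,0.0157,-0.1039,5,0,0,0,0.0579,0.0157,-0.1039,5,0,0,0,0.0579,0.0157,-0.1039,5,0,0,0,0.0579,0.0157,-0.1039,5,0,0,0,0.0579,0.0157,-0.1039,5,0,0,0,0,0,0,5,0,0,0,0,0,0,5,0,0,0,0,0,0,5,0,0,0,0,0,0,5]'

```text
time_s: 10.63
ee_pos: [466.8, -81.6, 193.7]
ee_rot: [-150.9, 7.2, -87.2]
force: [-0.6, 0.0, -1.4]
gripper_width: 14.1
```

```bash
python3 -c "
from h import *
tgt(-15.7+180,15);cap()
s=sensors.state();f=grab_frame('wrist');f['E']=ext(f,s);np.save('pics/w5.npy',f,allow_pickle=True)
crop(f,200,360,130,270,5,'pics/w5.png')
print(proj(f,f['E'],[M,M+MR@[29.8*np.cos(np.deg2rad(164.3)),29.8*np.sin(np.deg2rad(164.3)),0]]))
"
```

```text
rotvec [ 0.0097  0.0008 -0.0217] ang 1.4 shift [ 8.3  2.1 -7.3] q [-23.4   1.4 124.3  33.2  34.8  41.4] F [-0.6  0.  -1.4] w 14.1 t 10.6333
cap in mouth [-3.9  0.2 25.6] ang -194.3 axis tilt x,y [ 0.1 -0.1] F mouth [-1.1  0.2 -0.9]
[[281.30847233 217.92480846]
 [280.43337507 253.03621617]]
```

View pics/w5.png

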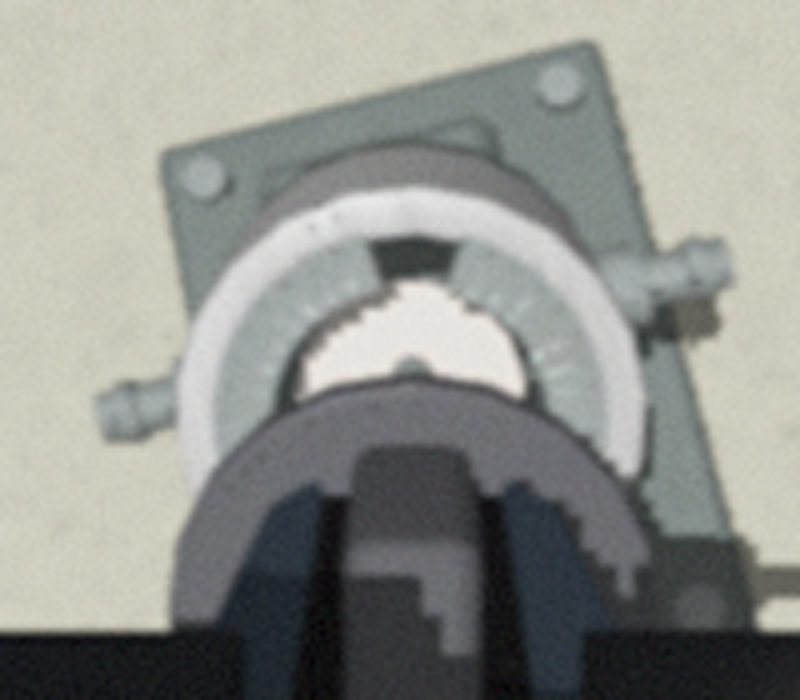

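Excellent view: the cap's pin at crop (410,365) lines up with the slot at (415,255). I'll refine the mouth centre from this image, since its calibration bias is opposite to the earlier one.

```bash
python3 - <<'E'
from h import *
from scipy.optimize import least_squares
f=np.load('pics/w5.npy',allow_pickle=True).item();E=f['E']
g=lambda x,y:rayp(f,E,200+(x+.5)/5-.5,130+(y+.5)/5-.5,M)[:2]
O=np.array([g(*p) for p in [(177,405),(645,400),(412,186),(260,243),(560,235),(195,330),(628,325),(195,490)]])
s=least_squares(lambda p:np.hypot(*(O-p[:2]).T)-37,[0,0]);print('outer rel M',s.x.round(2),s.fun.round(1))
O=np.array([g(*p) for p in [(213,410),(607,410),(260,300),(560,300),(300,262),(525,262)]])
s=least_squares(lambda p:np.hypot(*(O-p[:2]).T)-p[2],[0,0,30]);print('collar outer',s.x.round(2),s.fun.round(1))
a=[g(*p) for p in [(370,243),(462,243),(384,280),(444,280)]]
print(np.array(a).round(1)); 
for i in (0,2):
    m=(a[i]+a[i+1])/2;print(m.round(1),np.degrees(np.arctan2(*(m-s.x[:2])[::-1])))
W=cloud(f,E);P=W[165:220,236:330].reshape(-1,3);m=(P-M)@MR;r=np.hypot(*m[:,:2].T);k=(r>24)&(r<35)&(abs(m[:,2])<6);print(k.sum(),np.median(m[k,2]))
E
```

```text
outer rel M [ 2.5  -1.46] [-0.2 -1.   0.3 -0.2  0.1 -0.3 -0.6 -0.9]
collar outer [ 2.67 -0.99 30.55] [ 0.2  0.  -0.3 -0.4  0.1  0.4]
[[ 31.9  -2.2]
 [ 28.5 -15.6]
 [ 25.9  -2.8]
 [ 23.6 -11.6]]
[30.2 -8.9] -16.000802734033087
[24.8 -7.2] -15.675283640362776
1532 0.5251961803148513
```

```bash
sed -i 's/^M=np.array.*/M=np.array([508.6,-69.8,122.3])+MR@[1.3,-.8,.2]/; s/oy=2.0/oy=3.3/g' h.py; python3 -c "
from h import *
tgt(-15.7+180,8);cap();print(MR.round(3))
"
```

```text
rotvec [ 0.0096  0.0006 -0.0213] ang 1.3 shift [ 14.1   2.5 -11.8] q [-23.4   1.4 124.3  33.2  34.8  41.4] F [ 0.4 -0.  -0.9] w 13.9 t 10.6833
cap in mouth [-6.6  1.3 25.4] ang -194.4 axis tilt x,y [ 0.1 -0.1] F mouth [-0.1 -0.1 -1. ]
[[ 0.836 -0.262 -0.483]
 [ 0.227  0.965 -0.131]
 [ 0.5    0.     0.866]]
```

servo_tool --motion '[3,0.1,1.6,0.0096,0.0006,-0.0213,5,2.9,0.1,1.7,0,0,0,5,2.8,0.8,-5,0,0,0,5,2.8,0.7,-5,0,0,0,5,2.8,0.7,-5,0,0,0,5,0,0,0,0,0,0,5,0,0,0,0,0,0,5,0,0,0,0,0,0,5]'

```text
time_s: 11.35
ee_pos: [481.0, -79.1, 181.5]
ee_rot: [-151.0, 7.8, -88.5]
force: [0.4, 0.3, -1.0]
gripper_width: 13.9
```

```bash
python3 -c "
from h import *
tgt(-15.7+180,-9);cap()
f=grab_frame('wrist');crop(f,200,360,130,270,5,'pics/w6.png')
"
```

```text
rotvec [-0.001  -0.0008  0.0009] ang 0.1 shift [  8.1   2.3 -14.5] q [-22.1   3.4 124.3  34.4  32.4  42.3] F [ 0.4  0.3 -1. ] w 13.9 t 11.35
cap in mouth [-0.1 -0.1  7.7] ang -195.8 axis tilt x,y [ 0. -0.] F mouth [-0.1  0.2 -1.1]
```

View pics/w6.png

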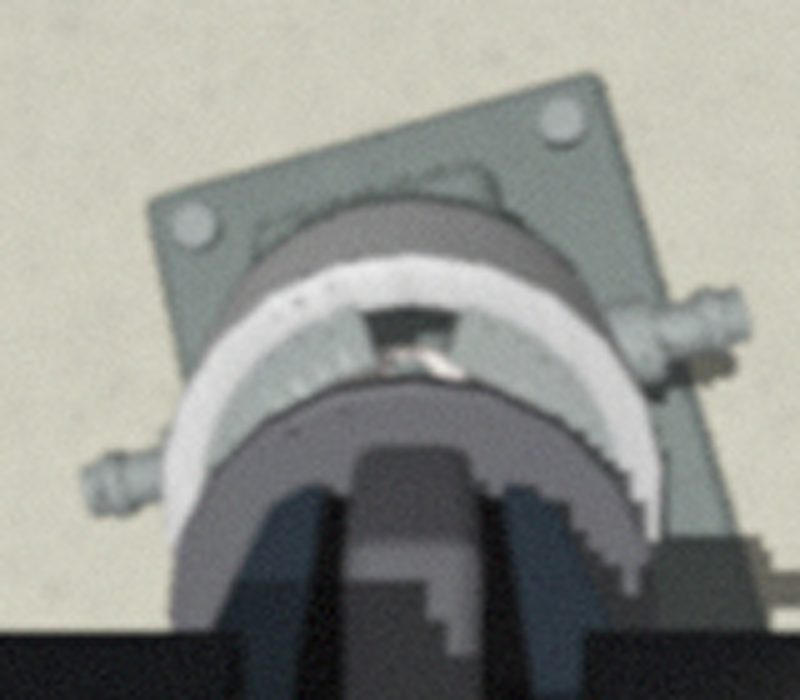

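The slot at (410,330) sits over the cap's pin, and the axes are concentric. Inserting to -9 mm.

servo_tool --motion '[1.37,0.38,-2.45,0,0,0,5,1.37,0.38,-2.45,0,0,0,5,1.37,0.38,-2.45,0,0,0,5,1.37,0.38,-2.45,0,0,0,5,1.37,0.38,-2.45,0,0,0,5,1.37,0.38,-2.45,0,0,0,5,0,0,0,0,0,0,5,0,0,0,0,0,0,5]'

```text
time_s: 12.07
ee_pos: [489.3, -76.9, 166.9]
ee_rot: [-151.0, 7.8, -88.5]
force: [0.1, 0.6, -1.5]
gripper_width: 13.4
```

```bash
python3 -c "
from h import *
tgt(-15.7+180,-14.5);cap()
"
```

```text
rotvec [-0.001  -0.0008  0.001 ] ang 0.1 shift [ 2.5  0.7 -4.6] q [-21.2   5.3 124.9  36.4  30.   40.6] F [ 0.1  0.6 -1.5] w 13.4 t 12.0667
cap in mouth [ 0.  -0.  -9.3] ang -195.8 axis tilt x,y [ 0. -0.] F mouth [-0.5  0.6 -1.4]
```

No contact so far. Continuing to just above the plate, which is where the pins would stand on the collar if they missed the slots.

servo_tool --motion '[0.84,0.23,-1.5,0,0,0,5,0.83,0.23,-1.5,0,0,0,5,0.83,0.24,-1.5,0,0,0,5,0,0,0,0,0,0,5,0,0,0,0,0,0,5]'

```text
time_s: 12.48
ee_pos: [491.9, -76.3, 162.7]
ee_rot: [-150.9, 7.8, -88.5]
force: [-0.8, -0.2, 0.5]
gripper_width: 14.0
```

```bash
python3 -c "
from h import *
tgt(-15.7+180,-21);cap()
"
```

```text
rotvec [-0.0007 -0.0001  0.0011] ang 0.1 shift [ 3.  1. -6.] q [-21.    5.8 125.1  37.1  29.3  40. ] F [-0.8 -0.2  0.5] w 14.0 t 12.4833
cap in mouth [  0.3  -0.2 -14.2] ang -195.8 axis tilt x,y [-0. -0.] F mouth [-0.5  0.1  0.9]
```

servo_tool --motion '[0.97,0.26,-1.73,0,0,0,5,0.97,0.26,-1.73,0,0,0,5,0,0,0,0,0,0,5,0,0,0,0,0,0,5]'

```text
time_s: 12.82
ee_pos: [493.8, -75.7, 159.2]
ee_rot: [-150.9, 7.8, -88.5]
force: [-2.1, -1.4, 3.3]
gripper_width: 13.7
```

```bash
python3 -c "
from h import *
tgt(-15.7+180,-26.5);cap()
f=grab_frame('wrist');crop(f,200,360,130,270,5,'pics/w7.png')
W=cloud(f,f['T_tool_cam'])
S=W[200:256,230:336].reshape(-1,3);F=S[(S[:,2]>15)&(S[:,2]<29)];print(np.median(F[F[:,2]>21][:,2]),F[:,1].min())
"
```

```text
rotvec [-0.0007 -0.0001  0.0011] ang 0.1 shift [ 3.7  1.2 -7.3] q [-20.8   6.3 125.2  37.7  28.8  39.5] F [-2.1 -1.4  3.3] w 13.7 t 12.8167
cap in mouth [  0.3  -0.2 -18.2] ang -195.8 axis tilt x,y [-0. -0.] F mouth [-0.4 -0.9  4. ]
24.82829825266353 -28.851804834951608
```

View pics/w7.png

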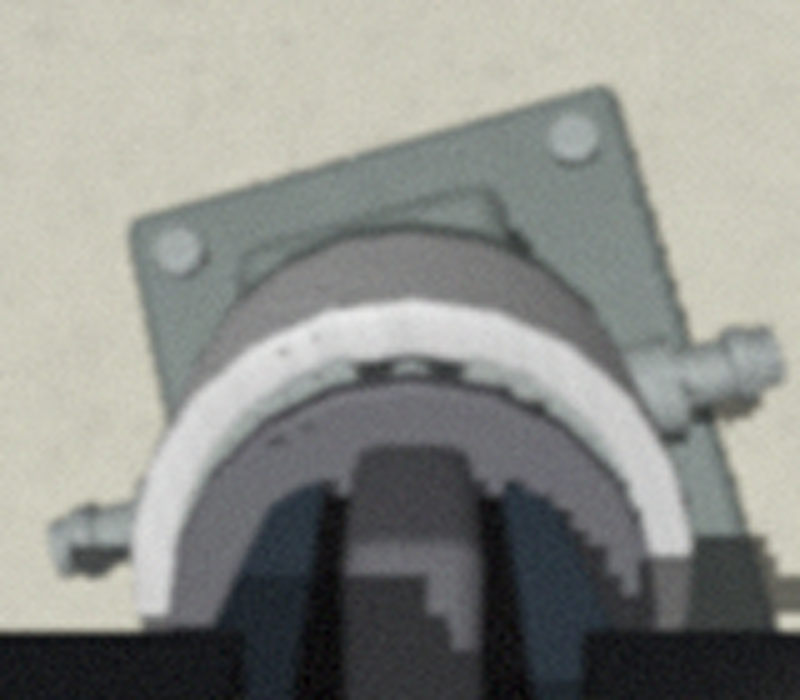

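The force (about 5 N at 18 mm) matches the spring, and the pin is visible in the slot at (410,368). Pushing to about 26.5 mm.

servo_tool --motion '[1,0.3,-1.8,0,0,0,5,1,0.3,-1.8,0,0,0,5,1,0.3,-1.8,0,0,0,5,0.8,0.3,-1.8,0,0,0,5,0,0,0,0,0,0,5,0,0,0,0,0,0,5]'

```text
time_s: 13.37
ee_pos: [497.8, -74.6, 152.1]
ee_rot: [-150.9, 7.8, -88.5]
force: [-5.1, -0.6, 5.7]
gripper_width: 13.8
```

```bash
python3 -c "
from h import *
tgt(-15.7+180,-27);cap()
"
```

```text
rotvec [-0.0005  0.0003  0.0012] ang 0.1 shift [-0.   0.1 -0.7] q [-20.4   7.2 125.5  38.9  27.6  38.4] F [-5.1 -0.6  5.7] w 13.8 t 13.3667
cap in mouth [  0.4  -0.2 -26.4] ang -195.8 axis tilt x,y [-0.  0.] F mouth [-1.6  0.8  7.5]
```

Depth and force (8.7 N) match the spring model. Next I'll work out the row values for the clockwise turn about the cap's axis (the TCP sits about 3 mm off it).

```bash
python3 - <<'E'
from h import *
T=T_tool();print((-mz*np.radians(6)).round(4))
prev=None
for i in range(16):
    a=np.radians(164.3-6*i);p=MR@np.r_[-3.3*np.cos(a),-3.3*np.sin(a),0]
    if prev is not None: print(i,(p-prev).round(2))
    prev=p
print('push .6',(-mz*.6).round(2),sensors.state()['torque'])
E
```

```text
[ 0.0505  0.0137 -0.0907]
1 [-0.01 -0.34 -0.06]
2 [-0.04 -0.34 -0.07]
3 [-0.07 -0.33 -0.09]
4 [-0.1  -0.31 -0.1 ]
5 [-0.13 -0.3  -0.12]
6 [-0.16 -0.28 -0.13]
7 [-0.18 -0.26 -0.14]
8 [-0.21 -0.23 -0.15]
9 [-0.23 -0.2  -0.16]
10 [-0.25 -0.17 -0.16]
11 [-0.27 -0.14 -0.17]
12 [-0.28 -0.11 -0.17]
13 [-0.29 -0.07 -0.17]
14 [-0.3  -0.04 -0.17]
15 [-0.3  -0.   -0.17]
push .6 [ 0.29  0.08 -0.52] [-0.12281656  0.59843523  0.03669906]
```

servo_tool --motion '[0.29,0.08,-0.52,0,0,0,5,0,-0.34,-0.06,0.0505,0.0137,-0.0907,5,-0.04,-0.34,-0.07,0.0505,0.0137,-0.0907,5,-0.07,-0.33,-0.09,0.0505,0.0137,-0.0907,5,0,0,0,0,0,0,5,0,0,0,0,0,0,5]'

```text
time_s: 13.87
ee_pos: [498.0, -75.8, 151.8]
ee_rot: [-154.3, 16.1, -104.9]
force: [-6.2, -2.3, 9.8]
gripper_width: 14.0
```

```bash
python3 -c "
from h import *
cap();s=sensors.state();print(s['force'],s['torque'],MR.T@s['torque'],s['qpos'])
"
```

```text
cap in mouth [  0.5  -0.5 -26.6] ang -213.8 axis tilt x,y [-0.1  0.1] F mouth [-0.8 -0.6 11.8]
[-6.20794676 -2.26577675  9.83683946] [-0.13211858  0.76951271  0.04220003] [ 8.54121821e-02  7.77232518e-01 -5.84343338e-04] [-20.56836837   7.26013117 125.47368575  39.08832707  27.58701393
  56.0924864 ]
```

Turning freely with no torque about the axis. Continuing.

servo_tool --motion '[-0.1,-0.31,-0.1,0.0505,0.0137,-0.0907,5,-0.13,-0.3,-0.12,0.0505,0.0137,-0.0907,5,-0.16,-0.28,-0.13,0.0505,0.0137,-0.0907,5,-0.18,-0.26,-0.14,0.0505,0.0137,-0.0907,5,-0.21,-0.23,-0.15,0.0505,0.0137,-0.0907,5,-0.23,-0.2,-0.16,0.0505,0.0137,-0.0907,5,-0.25,-0.17,-0.16,0.0505,0.0137,-0.0907,5,-0.27,-0.14,-0.17,0.0505,0.0137,-0.0907,5,0,0,0,0,0,0,5,0,0,0,0,0,0,5]'

```text
time_s: 14.7
ee_pos: [496.1, -77.5, 150.5]
ee_rot: [-175.2, 29.7, -155.3]
force: [-8.0, -3.3, 9.6]
gripper_width: 13.5
```

```bash
python3 -c "
from h import *
cap();s=sensors.state();print(s['force'],s['torque'],MR.T@s['torque'],s['qpos'])
"
```

```text
cap in mouth [  0.2  -0.2 -26.6] ang -261.8 axis tilt x,y [-0.  0.] F mouth [-2.7 -1.  12.6]
[-8.0185841  -3.25296955  9.55771644] [0.01242601 0.86476472 0.05507326] [ 0.23427703  0.83125425 -0.07166678] [-20.92071369   7.27896573 125.69307731  39.48404723  27.58719889
 103.3602057 ]
```

servo_tool --motion '[-0.28,-0.11,-0.17,0.0505,0.0137,-0.0907,5,-0.29,-0.07,-0.17,0.0505,0.0137,-0.0907,5,-0.1,-0.01,-0.06,0.0168,0.0046,-0.0302,5,-0.1,-0.01,-0.06,0.0168,0.0046,-0.0302,5,-0.1,0,-0.06,0.0168,0.0046,-0.0302,5,0,0,0,0,0,0,5,0,0,0,0,0,0,5]'

```text
time_s: 15.28
ee_pos: [495.5, -77.7, 150.1]
ee_rot: [174.5, 29.6, -176.0]
force: [-7.0, -2.4, 10.1]
gripper_width: 13.9
```

```bash
python3 -c "
from h import *
cap();s=sensors.state();print(MR.T@s['torque'],s['qpos'])
f=grab_frame('wrist');crop(f,200,360,130,270,5,'pics/w8.png')
"
```

```text
cap in mouth [  0.4  -0.2 -26.6] ang 80.30000000000001 axis tilt x,y [-0.   0.1] F mouth [-1.3 -0.5 12.4]
[0.28963489 0.63469059 0.05263595] [-20.97697654   7.26065493 125.79634597  39.60529915  27.53556293
 121.11377748]
```

View pics/w8.png

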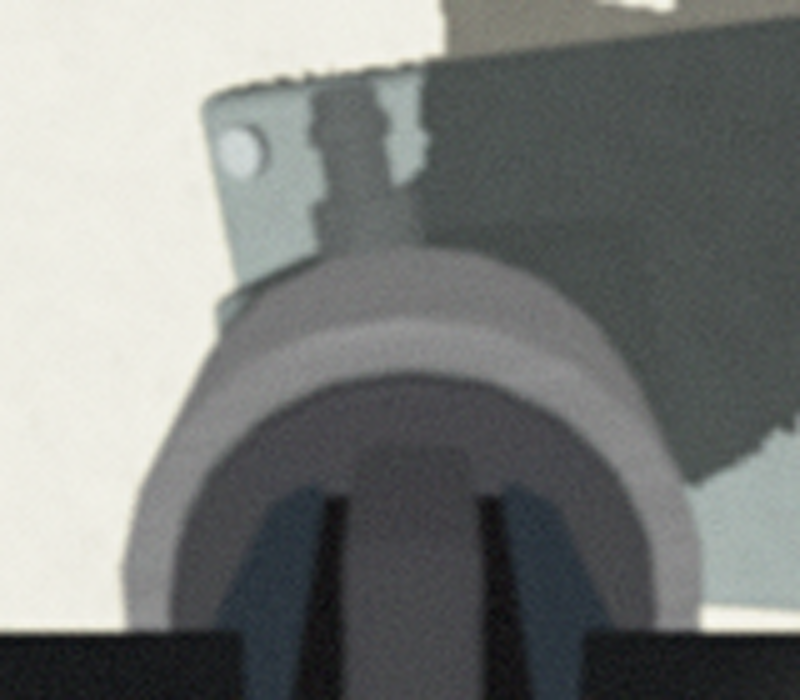

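The turn is at 84° with no stop torque yet; the view shows the flange concentric on the rim. Small steps to feel the stop.

servo_tool --motion '[-0.1,0,-0.06,0.0168,0.0046,-0.0302,5,0,0,0,0,0,0,5,0,0,0,0,0,0,5]'

```text
time_s: 15.58
ee_pos: [495.4, -77.7, 150.1]
ee_rot: [173.5, 29.4, -178.1]
force: [-6.3, -3.0, 9.2]
gripper_width: 14.1
```

```bash
python3 -c "
from h import *
cap();s=sensors.state();print(MR.T@s['torque'],s['qpos'][5],s['effort'][5])
"
```

```text
cap in mouth [  0.5  -0.2 -26.7] ang 78.5 axis tilt x,y [-0.   0.1] F mouth [-1.3 -1.2 11.4]
[0.33943561 0.47031159 0.74108359] 123.00033943505026 0.7593843899667263
```

servo_tool --motion '[-0.1,0,-0.06,0.0168,0.0046,-0.0302,5,0,0,0,0,0,0,5,0,0,0,0,0,0,5]'

```text
time_s: 15.83
ee_pos: [495.4, -77.7, 150.1]
ee_rot: [172.5, 29.1, 179.9]
force: [-5.4, -1.8, 8.7]
gripper_width: 14.2
```

```bash
python3 -c "
from h import *
cap();s=sensors.state();print(MR.T@s['torque'],s['qpos'][5],s['effort'][5])
"
```

```text
cap in mouth [  0.6  -0.3 -26.6] ang 76.6 axis tilt x,y [-0.   0.1] F mouth [-0.6 -0.3 10.4]
[0.3967196  0.4136032  1.25704095] 124.90133528056022 1.2841921672224998
```

The stop is felt at about 85° (torque 0.7 then 1.3 N·m). The fingertips sit only 5 mm above the flange, so instead of dropping the cap I'll back the turn off to about 82°, then ride up with the spring into the notches before opening.

servo_tool --motion '[0.15,0,0.09,-0.023,-0.0063,0.0414,5,0.12,0,0.08,-0.023,-0.0063,0.0414,5,0,0,0,0,0,0,5,-0.72,-0.2,1.3,0,0,0,5,-0.72,-0.2,1.3,0,0,0,5,0,0,0,0,0,0,5,0,0,0,0,0,0,5]'

```text
time_s: 16.42
ee_pos: [494.4, -78.0, 152.7]
ee_rot: [175.3, 29.7, -174.4]
force: [-3.3, 0.4, 6.6]
gripper_width: 14.4
```

```bash
python3 -c "
from h import *
cap();s=sensors.state();print(MR.T@s['torque'],s['qpos'][5],s['gripper_width'])
"
```

```text
cap in mouth [  0.8  -0.2 -23.8] ang 81.69999999999999 axis tilt x,y [-0.1  0. ] F mouth [0.7 1.3 7.3]
[ 0.29068847  0.22415511 -0.08744763] 120.07346546016855 14.375956011385583
```

Depth is 23.8 mm at 82.5°, already higher than the 25 mm the collar would allow outside the notches. Continuing up.

servo_tool --motion '[-0.48,-0.13,0.87,0,0,0,5,-0.48,-0.13,0.87,0,0,0,5,0,0,0,0,0,0,5,0,0,0,0,0,0,5]'

```text
time_s: 16.75
ee_pos: [493.5, -78.2, 154.4]
ee_rot: [175.3, 29.7, -174.4]
force: [-2.6, 0.3, 5.7]
gripper_width: 13.8
```

```bash
python3 -c "
from h import *
cap();s=sensors.state();print(MR.T@s['torque'],s['qpos'][5],s['gripper_width'])
f=grab_frame('wrist')
W=cloud(f,f['T_tool_cam'])
S=W[200:256,230:336].reshape(-1,3);F=S[(S[:,2]>15)&(S[:,2]<29)];print(np.median(F[F[:,2]>21][:,2]),F[:,1].min())
"
```

```text
cap in mouth [  0.7  -0.2 -21.9] ang 81.69999999999999 axis tilt x,y [-0.1  0. ] F mouth [0.7 1.  6.1]
[0.28000858 0.12716028 0.01766844] 120.34822707819916 13.837069207823763
24.73517260052361 -27.646206605958383
```

servo_tool --motion '[-0.36,-0.1,0.65,0,0,0,5,0,0,0,0,0,0,5,0,0,0,0,0,0,45,0,0,0,0,0,0,45,0,0,0,0,0,0,45,0,0,0,0,0,0,45,0,0,0,0,0,0,45,0,0,0,0,0,0,45]'

```text
time_s: 17.47
ee_pos: [492.6, -78.3, 154.4]
ee_rot: [175.3, 29.6, -174.4]
force: [-0.0, -0.5, 0.5]
gripper_width: 41.0
```

```bash
python3 -c "
from h import *
cap();s=sensors.state();f=grab_frame('wrist')
W=cloud(f,f['T_tool_cam'])
S=W[200:256,230:336].reshape(-1,3);F=S[(S[:,2]>10)&(S[:,2]<29)];print(np.histogram(F[:,2],bins=range(10,30)),F[:,1].min())
crop(f,200,360,130,270,5,'pics/w9.png')
"
```

```text
cap in mouth [ -0.1   0.1 -21.5] ang 81.69999999999999 axis tilt x,y [0. 0.] F mouth [ 0.2 -0.4  0.5]
(array([  45,   39,   37,   44,   38,   38,   38,   14,   15,   15,   10,
         54,  692, 1316,  285,   46,   41,   18,    4]), array([10, 11, 12, 13, 14, 15, 16, 17, 18, 19, 20, 21, 22, 23, 24, 25, 26,
       27, 28, 29])) -27.75029144806996
```

View pics/w9.png

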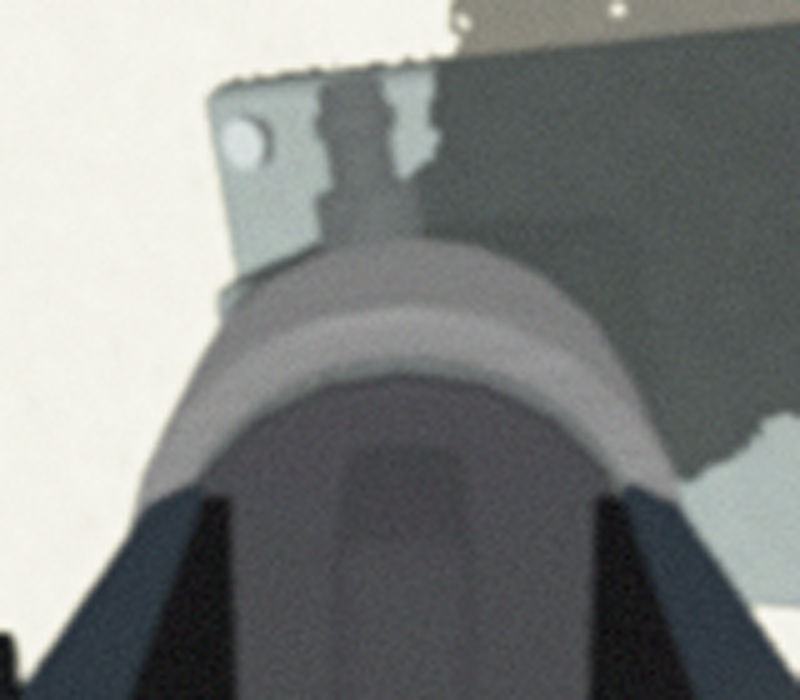

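Opened freely (force about 0), and the cap rose only about 1 mm, to roughly 20.5 mm, so it is held. Retracting along the axis.

servo_tool --motion '[-4.8,-1.3,8.7,0,0,0,45,-9.6,-2.6,17.3,0,0,0,45,-9.6,-2.6,17.3,0,0,0,45,-9.6,-2.6,17.3,0,0,0,45,-9.6,-2.6,17.3,0,0,0,45,-4.8,-1.3,8.7,0,0,0,45,0,0,0,0,0,0,45,0,0,0,0,0,0,45,0,0,0,0,0,0,45,0,0,0,0,0,0,45]'

```text
time_s: 18.35
ee_pos: [444.3, -91.0, 240.3]
ee_rot: [175.2, 29.6, -174.4]
force: [-0.1, -0.7, -0.1]
gripper_width: 41.6
```

```bash
python3 - <<'E'
from h import *
s=sensors.state();f=grab_frame('wrist');E=ext(f,s);print(s['ee_pos'],s['force'])
W=cloud(f,E).reshape(-1,3);m=(W-M)@MR;r=np.hypot(*m[:,:2].T)
rim=m[(r>32.5)&(r<36)&(abs(m[:,2])<5)];fl=m[(r<28)&(m[:,2]>8)&(m[:,2]<25)];top=m[(r<24)&(m[:,2]>38)&(m[:,2]<55)]
for n,q in (('rim',rim),('flange',fl),('bar',top)): print(n,len(q),np.median(q,0).round(2))
for q in (fl,):
    A=np.c_[q[:,:2],np.ones(len(q))];c=np.linalg.lstsq(A,q[:,2],rcond=None)[0];print('flange tilt',c)
t=top[:,:2]-top[:,:2].mean(0);w,v=np.linalg.eigh(t.T@t);print('bar ang',np.degrees(np.arctan2(v[1,1],v[0,1])),top.mean(0))
print('depth of origin = flange-33.5-rim',np.median(fl[:,2])-33.5-np.median(rim[:,2]))
g=grab_frame('side');t=grab_frame('top')
a=cv2.resize(f['image'][:,:,::-1],(400,300));b=cv2.resize(g['image'][170:350,180:380,::-1],(333,300),interpolation=cv2.INTER_CUBIC);c=cv2.resize(t['image'][130:270,260:440,::-1],(385,300),interpolation=cv2.INTER_CUBIC)
o=np.zeros((600,735,3),np.uint8);o[:300,:400]=a;o[:300,402:735]=b;o[300:,:385]=c;cv2.imwrite('pics/fin.png',o)
E
```

```text
[444.31284288 -91.03412052 240.27221616] [-0.12192103 -0.7029387  -0.14847204]
rim 681 [ -4.31 -12.77   0.28]
flange 2011 [-6.38 -2.04 13.26]
bar 909 [ 1.09 -2.88 45.89]
flange tilt [-3.32027833e-04 -1.01753385e-02  1.33236802e+01]
bar ang 81.59037720894005 [ 1.12111673 -2.62106299 45.7617656 ]
depth of origin = flange-33.5-rim -20.5266957843073
```

View pics/fin.png

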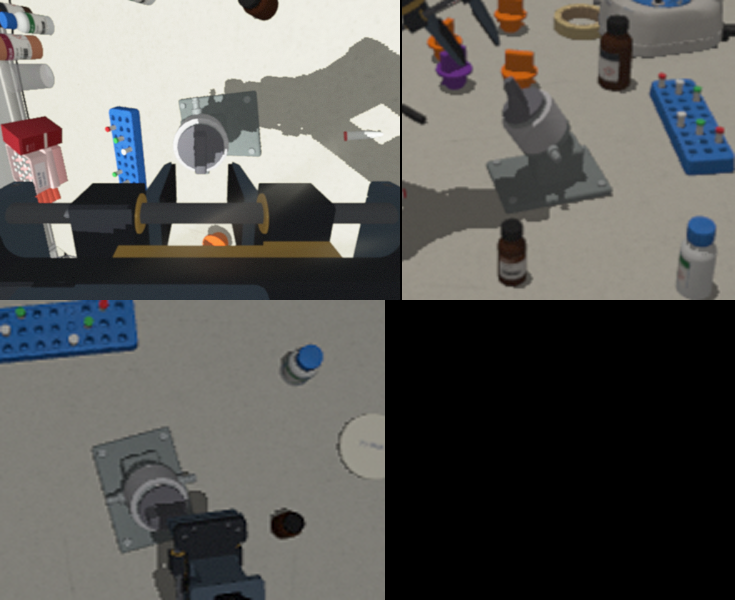

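The final check gives an origin depth of 20.5 mm, a tilt of about 0.01 rad and a turn of about 82°. The vial and bottle are standing untouched and the gripper is clear. Handing in.

```bash
python3 -c "
from workcell import env
print(env.job_done())"
```

```text
the job is handed in; nothing more can be done
None
```

The cap is locked in the housing, and I handed the job in at about 18.5 s; the hand-in gives no verdict.

**What I did:** I gripped the grey cap and found the slots at about -15.7° in the wrist view. I turned the cap half a turn in the air to stay clear of the joint 6 limit. I pushed it in to about 26.6 mm, where the force followed the stated spring, and turned it clockwise until the stop was felt at about 85°. I then eased it back to about 82°, rode up with the spring into the notches, and let go.

**Last checks:** After I let go, the wrist camera's depth showed:
- **Depth:** the cap's origin is 20.5 mm below the rim, within the 19.3 to 22.8 mm limits.
- **Tilt:** about 0.01 rad from the barrel's axis.
- **Turn:** about 82° from the slots.

The vial and the dropper bottle stand as before, and the gripper is well clear with no force on it.

**What disagreed:** Two wrist views put the mouth centre about 2.5 mm apart. That is camera bias, which I averaged out, and no check failed.

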